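# Stop the wash-line pipe at the banana packing table

## Robot

A 6-joint arm with a two-finger parallel gripper is mounted at the origin on the work surface. World frame = base frame: x ahead of the robot, y to its left, z up, the work surface at z = 0. Lengths are in m, angles in degrees, forces in N, time in s.
With the tool pointing down it reaches from about 0.425 to 1.125 m from the base axis. Payload 14.9 kg.
Tool frame: the origin (TCP) lies midway between the tips of the shut fingers; the grasp point (between the pads) lies ctrl.hold_point_z behind it (ctrl.hold_point_z is the distance from the TCP to the grasp point, in m); z points along the fingers, x is the direction in which the jaws open and shut, and the axes are right-handed (so a half turn about z gives the same grasp; the last joint's range is limited). The gripper opens to 91 mm and grips with 3 to 60 N. Pads are 32 mm wide; open, the fingers measure 118 mm over their backs; the gripper's body (76 mm by 178 mm) begins 60 mm behind the grasp point.
Start: joints at [-69.173, 21.709, 99.362, -0, 58.929, -1.908], TCP at [0.271, -0.646, 0.214] pointing down, gripper open.
Joint ranges: [-158.91, 158.91], [-42.39, 125.64], [0.06, 152.35], [-60.88, 240.88], [17.5, 164.5], [-176.32, 176.32]. Speed limits (degrees/s): [108.29, 108.29, 136.94, 180, 180, 180].

## Interface

Orientations are given as a 3x3 rotation matrix whose columns are the frame's x, y, z axes.
In Python, from station import ctrl gives the robot as it stands. The module is installed in compiled form; this text tells all that it offers.
- The arm moves only by the tool apply_moves, never from a script. Its argument "moves" is a list that holds one entry, the list of rows, each a list of 7 numbers: the shift along the world's x, y, z in m, then the turn, a rotation vector about the world's x, y, z in rad, then the finger opening in m, from 0 to 0.0912. In form: [[[x, y, z, ax, ay, az, claw], ...]]. A call has 1 to 12 rows; each row shifts and turns the pose as measured when the row begins; what a row does not reach is not made up. A row lasts 1/8 s, in which the tool goes at most 62.5 mm and 10.7 degrees, less where a joint would pass 70% of its speed; a pose out of reach is approached as far as the arm can. A call with a gripper value outside its range is refused whole. The fingers move at their own pace and stop on an object; "squeeze" is the grip in N (left out, the last holds). Time passes only in rows, so rows that do not move let the fingers close. It gives the time, the measured TCP pose, the force and the opening at its end, in the units of the state.
- ctrl.get_obs(): the state, without advancing time (a new reading comes with each control period).
- ctrl.grab_frame(name): name is "scene" or "side" or "wrist"; returns a dict with "pixels" (384x512x3 uint8, red, green, blue), "camera_matrix" (3x3 intrinsics, pixels), "rvec" (rotation vector, rad) and "tvec" (3), from world to camera coordinates, as OpenCV has them; the wrist camera has in their place "tool_from_camera" (4x4, takes a point from camera to tool coordinates, whose origin is the TCP and whose axes are the tool frame's). Camera axes: x right, y down, z forward; pixel columns grow to the right and rows downward; lengths in m; the calibration is good to about 2 mm. A picture is of the moment at which its call begins: read the wrist's pose just before it. There is no depth.
- ctrl.hand_in(): hands the job in, once; it reports no verdict.
Trained networks look in the newest picture that a camera, given by its name, has taken for a name from the list of things; names that differ only in an ending like _2 or _b are one class to them, and where a whole thing is asked for, a point or a joint stands for the part that bears it (a point fixed in the world has none). Each returns a list of dicts, best first, with "confidence" (0 to 1); they miss things now and then, are a little off and sometimes report something else, mostly with a low value. They report only what shows in the picture. A call takes as long as a camera call. They do not tell look-alikes from the thing itself.
- ctrl.masks_of(camera, name): "mask" (384x512 bool, what is visible of it).
- ctrl.landmark_of(camera, name): "location" ([x, y, z] in m, in the coordinates of the camera as it stood for that picture, good to about 4 mm: a listed point, or the origin of a listed thing).
The state is a dict: "time": time; "joint_pos": joint angles; "joint_vel": joint speeds; "tau": joint torques, N m; "ee_pos": TCP position; "eef_rot": TCP orientation; "ft_force": force on the tool from outside, world axes, zero at the start; "moment": the same for the moment, N m; "grip_width": opening from 0.0 (shut) to 1.0 (fully open).
Only numpy, scipy, OpenCV 4.12 (cv2) and the standard library are available. Lean on these libraries where they do the work, as an engineer would, in place of code of your own. Each camera call takes 0.05 s, during which the arm holds its last target.

## Task

Stop the wash line: pick up the blue tapered stopper by its grip, set it narrow end down in the orange tapered collar of the white standing pipe so that it centres itself upright, and press it straight down until everything under it has bottomed firmly. Keep pressing with about 15 to 20 N for a second, never with more than 25 N, then let go, and leave everything else where it stands.

Things in the scene. Friction and masses are not known exactly. Their poses are not given: they have to be found in the camera images.
- stopper_mid (a point): Centre (half-way up, on the axis) of the loose blue stopper, a round solid 92 mm tall, about 0.2 kg (varies), starting upright on the counter, narrow foot down. From the foot: cone 35 mm in diameter to 58 mm at 36 mm up, 4 mm rim, then from 43 mm up to the flat top a round grip 30 mm in diameter. z points up its axis. Too light to push the collar down.
- stopper_foot (a point): Centre of the underside of the same blue stopper, 46 mm below stopper_mid.
- collar_rim (a point): Centre of the mouth of the orange collar, level with its lip's top. An upright tapered sleeve of slippery wet plastic: mouth 55 mm inner diameter, 33 mm at 34 mm depth, open below; lip 86 mm in diameter, 5 mm thick. It slides vertically in the white sleeve's mouth. z points up. Nested, the stopper hangs on the cone with its foot about 30 mm below the rim and its 58 mm rim a few mm above the lip.
- collar (a joint): How far the orange collar has been pushed down into the white sleeve (m): 0 fully proud (lip top 13 mm above the rubber ring), 0.008 home, its lip on the ring. Starts at 0 to 0.003. It slides stiffly (6 N of friction, no spring) and stays where it is left. It moves before the white sleeve does.
- pipe: Foot of the white upright pipe: grey flange 144 mm across, fixed; origin under its centre, on the counter. On it stands a fixed tube, and over that a white sleeve 93 mm across with a black rubber ring on top, the ring 66 to 90 mm above the origin. Pushed with over 9 N the sleeve telescopes down stiffly by 2 to 14 mm, not known beforehand, to a hidden stop, and stays there.
- cap: Green plastic pipe cap, 56 mm in diameter, 45 mm tall, loose bystander; origin at the centre of its underside.
- jar: Amber glass jar with a grey lid, 54 mm in diameter, 75 mm tall, loose bystander; origin at the centre of its underside.
- bananas: Hand of nine green bananas, about 0.2 m across and 80 mm tall, loose bystander at the far left; origin under its middle.
- bananas2: Hand of seven green bananas, about 0.2 m across and 80 mm tall, loose bystander at the far right; origin under its middle.
- sprayer: White bottle with a red cap, 68 mm in diameter, 190 mm tall, loose bystander on the right; origin at the centre of its underside.
- pad (a joint): How far the firm black rubber ring between the sleeve and the collar's lip is squeezed by the push on the collar (m): 0 unloaded; it springs back. Its stiffness is not given, so judge the push by the force felt; 6 mm is its limit.
- brush: Hand brush with a wooden handle, lying flat, loose bystander at the near left; origin under its middle.
- tape: Brown cardboard roll core, 90 mm in diameter, 25 mm tall, loose bystander at the near right; origin at the centre of its underside.
Not all that is in view belongs to the job. Of the things shaped like the part that bears stopper_mid, the blue one is meant.

How it is judged:
By the outcome, as a careful person would: the job done as asked, in the order asked, and still so for the second after the job is handed in, with the robot touching nothing.
It also fails if it takes over 67 s, if anything falls off the work surface, if the arm or the gripper's body presses on something with over 40 N, if the wrist force passes 120 N, or if a joint passes its speed limit or range.

## Working session

There is one attempt and no reset: what is moved stays moved. The work goes in short steps, Python scripts to look and compute and a tool call to move; the robot and the scene stay as the last step left them, time stands still between calls to the robot, and variables do not carry over. Pictures are saved under pics/ and viewed, and the job is handed in when it is done.

Besides the shell and the picture viewer there is one more tool, called after ">>>" as name([rows], argument=value, ...), one row to a line, values as JSON. apply_moves: Moves the arm, as the interface text tells. Its arguments: {"type":"object","properties":{"moves":{"type":"array","items":{"type":"array","items":{"type":"array","items":{"type":"number"}}}},"squeeze":{"type":"number"}},"required":["moves"]}

```bash
mkdir -p pics; cat > h.py <<'E'
import numpy as np, cv2
from station import ctrl
def toworld(cam,f,p,obs=None):
    p=np.array(p,float)
    if cam=='wrist':
        T=np.array(f['tool_from_camera']);q=T[:3,:3]@p+T[:3,3]
        return np.array(obs['eef_rot'])@q+np.array(obs['ee_pos'])
    R=cv2.Rodrigues(np.array(f['rvec'],float))[0]
    return R.T@(p-np.array(f['tvec'],float).ravel())
def save(n,px): cv2.imwrite('pics/'+n+'.png',cv2.cvtColor(px,cv2.COLOR_RGB2BGR))
E
python3 - <<'E'
from h import *
o=ctrl.get_obs();print({k:np.round(v,3) for k,v in o.items()},ctrl.hold_point_z)
for c in ['scene','side']:
    f=ctrl.grab_frame(c);save(c+'0',f['pixels'])
    K=f['camera_matrix']
    for n in ['stopper_mid','stopper_foot','collar_rim','pipe','cap','jar','sprayer','tape','brush']:
        for d in ctrl.landmark_of(c,n)[:3]:
            p=np.array(d['location']);u=K@p;print(c,n,round(d['confidence'],2),np.round(toworld(c,f,p),4),np.round(u[:2]/u[2]))
E
```

```text
{'time': np.float64(0.0), 'joint_pos': array([-6.9172e+01,  2.1737e+01,  9.9396e+01, -1.0000e-03,  5.8929e+01,
       -1.9080e+00]), 'joint_vel': array([-0.001, -0.074, -0.063, -0.019, -0.028,  0.022]), 'tau': array([ 6.0000e-03, -7.6372e+01, -4.3437e+01,  6.5000e-02,  4.2000e-02,
       -0.0000e+00]), 'ee_pos': array([ 0.27 , -0.645,  0.213]), 'eef_rot': array([[ 0.387, -0.922, -0.   ],
       [-0.922, -0.387,  0.001],
       [-0.001, -0.   , -1.   ]]), 'ft_force': array([-0.721,  0.448, -0.362]), 'moment': array([-0.032, -0.039,  0.055]), 'grip_width': np.float64(0.998)} 0.0188
scene stopper_mid 0.84 [0.6432 0.0977 0.0451] [250. 249.]
scene stopper_mid 0.82 [0.7586 0.0765 0.0484] [214. 258.]
scene stopper_mid 0.75 [0.5409 0.0603 0.047 ] [272. 227.]
scene stopper_foot 0.75 [0.7899 0.1562 0.0027] [217. 289.]
scene stopper_foot 0.72 [0.6462 0.097  0.0033] [249. 255.]
scene stopper_foot 0.6 [0.7594 0.0758 0.0018] [215. 264.]
scene collar_rim 0.78 [ 0.6006 -0.112   0.0902] [233. 189.]
scene cap 0.69 [ 0.6006 -0.1119  0.091 ] [233. 189.]
scene cap 0.58 [ 0.4482  0.1129 -0.0037] [302. 235
[... 240 characters left out ...]
.6463 0.0984 0.0498] [206. 215.]
side stopper_mid 0.68 [0.5409 0.0568 0.0476] [245. 211.]
side stopper_mid 0.63 [0.7579 0.0773 0.0504] [171. 206.]
side stopper_foot 0.78 [0.5401 0.0532 0.0025] [246. 223.]
side stopper_foot 0.75 [0.7548 0.0796 0.0011] [173. 221.]
side stopper_foot 0.74 [ 0.7914  0.1537 -0.0015] [153. 235.]
side collar_rim 0.59 [ 0.6027 -0.1107  0.0904] [237. 169.]
side pipe 0.86 [ 0.5957 -0.1134  0.001 ] [240. 193.]
side jar 0.57 [0.5579 0.2991 0.0037] [218. 277.]
side sprayer 0.88 [ 0.558  -0.5004  0.0006] [270. 144.]
side sprayer 0.16 [ 0.6021 -0.1118  0.0899] [237. 169.]
side tape 0.29 [0.6471 0.0976 0.0462] [206. 215.]
side brush 0.59 [ 0.3304  0.3252 -0.0009] [308. 298.]
```

```bash
python3 - <<'E'
import cv2,numpy as np
a=cv2.imread('pics/scene0.png');b=cv2.imread('pics/side0.png')
ca=cv2.resize(a[160:320,160:340],None,fx=2.2,fy=2.2,interpolation=2)
cb=cv2.resize(b[140:300,130:310],None,fx=2.2,fy=2.2,interpolation=2)
cv2.imwrite('pics/crop0.png',np.hstack([ca,cb]))
E
```

```text
(no output)
```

View pics/scene0.png

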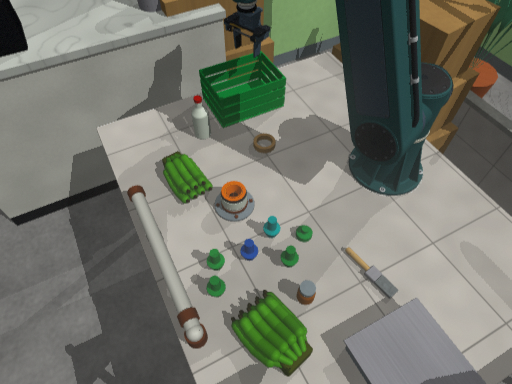

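View pics/crop0.png

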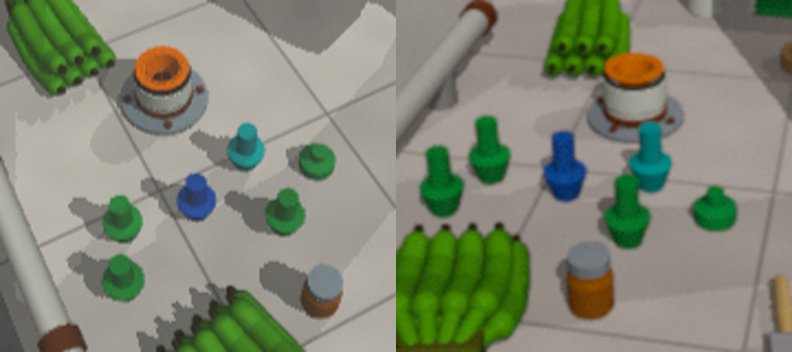

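Stopper lookalikes in the scene view:
- blue at (250,249)
- teal at (272,227)
- green at (215,260), (216,287) and (290,257)

The blue one at (250,249) fits the description, and the enlarged crop confirms it. It stands at about (0.645, 0.098). The collar is at about (0.601, -0.112), seen at (233,189). I'm moving above the stopper now.

>>> apply_moves([
  [[0.027, 0.054, 0.008, 0, 0, 0, 0.0912], [0.027, 0.054, 0.008, 0, 0, 0, 0.0912], [0.027, 0.054, 0.008, 0, 0, 0, 0.0912], [0.027, 0.054, 0.008, 0, 0, 0, 0.0912], [0.027, 0.054, 0.008, 0, 0, 0, 0.0912], [0.027, 0.054, 0.005, 0, 0, 0, 0.0912], [0.027, 0.054, 0.005, 0, 0, 0, 0.0912], [0.027, 0.054, 0.005, 0, 0, 0, 0.0912], [0.027, 0.054, 0.005, 0, 0, 0, 0.0912], [0.027, 0.054, 0, 0, 0, 0, 0.0912], [0.0, 0, 0, 0, 0, 0, 0.0912]],
])

```text
time: 2.38
ee_pos: [0.5463, -0.0886, 0.2778]
eef_rot: [[0.385, -0.923, 0.006], [-0.923, -0.385, -0.002], [0.004, -0.004, -1.0]]
ft_force: [-0.2, -0.3, -0.2]
grip_width: 1.004
```

```bash
cat > look.py <<'E'
from h import *
import sys
def look(tag,names):
    o=ctrl.get_obs();f=ctrl.grab_frame('wrist');save(tag,f['pixels']);K=f['camera_matrix']
    print(np.round(o['ee_pos'],4),o['time'])
    for n in names:
        for d in ctrl.landmark_of('wrist',n)[:3]:
            p=np.array(d['location']);u=K@p;print(n,round(d['confidence'],2),np.round(toworld('wrist',f,p,o),4),np.round(u[:2]/u[2]))
    return o,f
if __name__=='__main__': look(sys.argv[1],sys.argv[2:])
E
python3 look.py w1 collar_rim pipe stopper_mid
```

```text
[ 0.5463 -0.0886  0.2778] 2.375
collar_rim 0.93 [ 0.601  -0.1113  0.0888] [289. 131.]
pipe 0.62 [ 0.601  -0.1116 -0.001 ] [281. 126.]
stopper_mid 0.73 [0.6422 0.097  0.0456] [126.  19.]
stopper_mid 0.72 [0.5369 0.0545 0.0506] [132. 125.]
stopper_mid 0.69 [0.5465 0.1761 0.0466] [32. 74.]
```

View pics/w1.png

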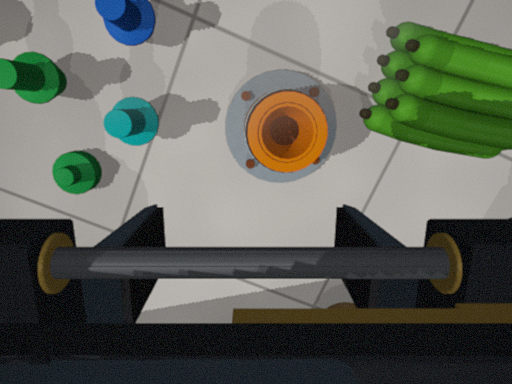

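The wrist view shows the orange collar at (288,131), blue at (128,15) and teal at (131,121). I'll refine the collar position with an outline fit.

```bash
cat > fit.py <<'E'
from h import *
def fitorange(f,o,cam='wrist'):
    hsv=cv2.cvtColor(f['pixels'],cv2.COLOR_RGB2HSV)
    m=cv2.inRange(hsv,(5,170,90),(20,255,255))
    cs,_=cv2.findContours(m,cv2.RETR_EXTERNAL,cv2.CHAIN_APPROX_NONE)
    c=max(cs,key=cv2.contourArea);return cv2.fitEllipse(cv2.convexHull(c))
def ray(f,o,uv,z):
    K=np.array(f['camera_matrix']);d=np.linalg.inv(K)@[uv[0],uv[1],1]
    a=toworld('wrist',f,[0,0,0],o);b=toworld('wrist',f,d,o);return a+(b-a)*(z-a[2])/(b-a)[2], (a[2]-z)
E
python3 - <<'E'
from fit import *
o=ctrl.get_obs();f=ctrl.grab_frame('wrist');e=fitorange(f,o);print(e)
for z in (.085,.09,.095):
    p,h=ray(f,o,e[0],z);print(z,p,'diam',e[1][1]/f['camera_matrix'][0][0]*h, e[1][0]/f['camera_matrix'][0][0]*h)
E
```

```text
((284.3150634765625, 128.475830078125), (80.25544738769531, 81.51679229736328), 12.997032165527344)
0.085 [ 0.59973769 -0.11024984  0.085     ] diam 0.0876720884328572 0.08631549993926997
0.09 [ 0.59983004 -0.10963665  0.09      ] diam 0.08646510732612767 0.0851271949780576
0.095 [ 0.59992239 -0.10902347  0.095     ] diam 0.08525812621939811 0.08393889001684522
```

>>> apply_moves([
  [[0.01, 0.055, 0, 0, 0, 0, 0.0912], [0.01, 0.055, 0, 0, 0, 0, 0.0912], [0.01, 0.055, 0, 0, 0, 0, 0.0912], [0, 0.0, 0, 0, 0, 0, 0.0912], [0, 0, 0, 0, 0, 0, 0.0912]],
])

```text
time: 3.25
ee_pos: [0.5746, 0.0697, 0.2778]
eef_rot: [[0.369, -0.929, 0.005], [-0.929, -0.369, -0.003], [0.005, -0.004, -1.0]]
ft_force: [-0.5, -0.8, -0.1]
grip_width: 1.0
```

```bash
python3 look.py w2 stopper_mid stopper_foot
```

```text
[0.5746 0.0697 0.2778] 3.25
stopper_mid 0.85 [0.5349 0.0536 0.0505] [249. 199.]
stopper_mid 0.69 [0.7573 0.0779 0.0447] [304.   6.]
stopper_mid 0.59 [0.6456 0.1001 0.0447] [247.  97.]
```

View pics/w2.png

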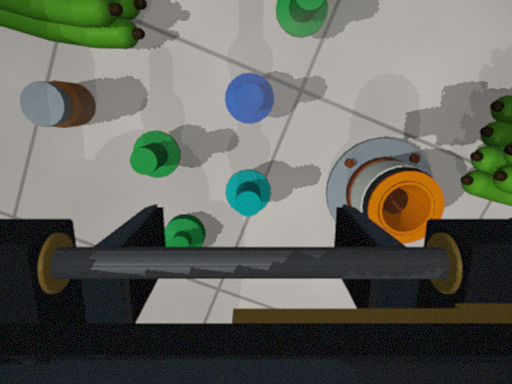

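Blue is at (249,98). I'll fit its 58 mm rim.

```bash
cat >> fit.py <<'E'
def fitblue(f):
    hsv=cv2.cvtColor(f['pixels'],cv2.COLOR_RGB2HSV)
    m=cv2.inRange(hsv,(110,120,50),(125,255,255))
    cs,_=cv2.findContours(m,cv2.RETR_EXTERNAL,cv2.CHAIN_APPROX_NONE)
    c=max(cs,key=cv2.contourArea);return cv2.fitEllipse(cv2.convexHull(c))
E
python3 - <<'E'
from fit import *
o=ctrl.get_obs();f=ctrl.grab_frame('wrist');e=fitblue(f);print(e)
p,h=ray(f,o,e[0],.039);print(p,np.array(e[1])/f['camera_matrix'][0][0]*h)
E
```

```text
((248.46755981445312, 97.773681640625), (46.92104721069336, 48.8215446472168), 2.425508499145508)
[0.64590105 0.09827253 0.039     ] [0.05691716 0.05922255]
```

>>> apply_moves([
  [[0.035, 0.014, 0, 0, 0, 0, 0.0912], [0.035, 0.014, -0.03, 0, 0, 0, 0.0912], [0, 0, -0.05, 0, 0, 0, 0.0912], [0, 0, -0.03, 0, 0, 0, 0.0912], [0, 0, 0, 0, 0, 0, 0.0912]],
])

```text
time: 4.08
ee_pos: [0.6475, 0.0937, 0.1664]
eef_rot: [[0.363, -0.932, 0.008], [-0.932, -0.363, -0.003], [0.006, -0.007, -1.0]]
ft_force: [0.7, -0.4, 0.5]
grip_width: 0.995
```

```bash
python3 look.py w3 stopper_mid
```

```text
[0.6475 0.0937 0.1664] 4.075
stopper_mid 0.88 [0.6463 0.0987 0.0406] [243. 183.]
stopper_mid 0.61 [0.7542 0.0769 0.0457] [316.  74.]
stopper_mid 0.61 [0.5374 0.0537 0.0505] [246. 306.]
```

View pics/w3.png

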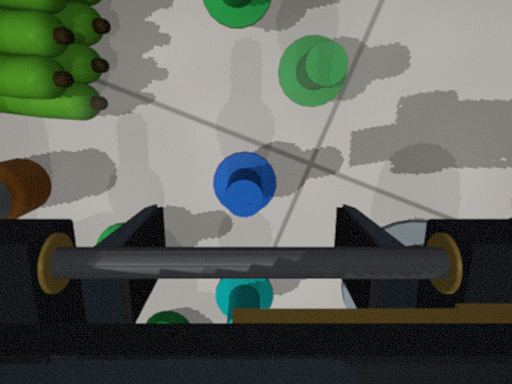

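Blue is at (245,183), slightly left of mid-jaw. I'll correct the offset and tilt, then descend.

>>> apply_moves([
  [[-0.0015, 0.0048, -0.01, 0.003, 0.008, 0, 0.0912], [0, 0, -0.03, 0, 0, 0, 0.0912], [0, 0, -0.03, 0, 0, 0, 0.0912], [0, 0, -0.025, 0, 0, 0, 0.0912], [0, 0, 0, 0, 0, 0, 0.0912]],
])

```text
time: 4.8
ee_pos: [0.6506, 0.0998, 0.0776]
eef_rot: [[0.363, -0.932, 0.013], [-0.932, -0.363, 0.002], [0.003, -0.013, -1.0]]
ft_force: [0.6, 0.0, -0.2]
grip_width: 0.998
```

```bash
python3 - <<'E'
from look import *
o,f=look('w4',['stopper_mid'])
f=ctrl.grab_frame('side');save('s4',cv2.resize(f['pixels'][150:270,120:300],None,fx=4,fy=4,interpolation=2))
E
```

```text
[0.6506 0.0998 0.0776] 4.8
stopper_mid 0.9 [0.6449 0.1005 0.0418] [246. 222.]
stopper_mid 0.73 [0.7571 0.0782 0.0478] [355.  62.]
```

View pics/s4.png

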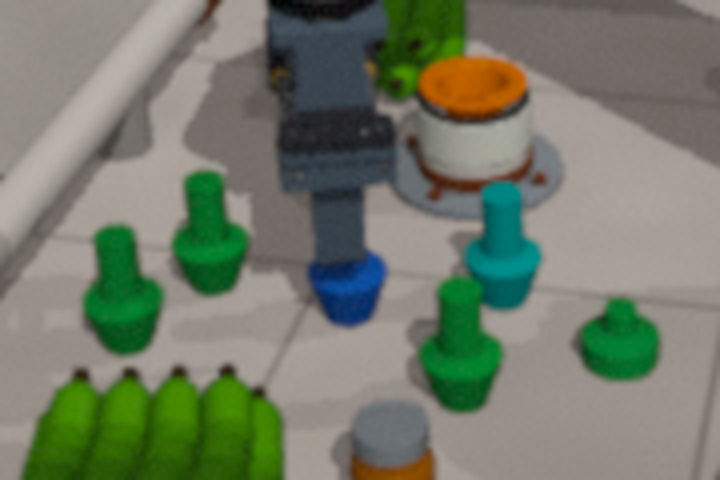

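>>> apply_moves([
  [[-0.0048, -0.001, -0.005, -0.002, 0.013, 0, 0.0912], [0, 0, 0, 0, 0, 0, 0.0912]],
])

```text
time: 5.2
ee_pos: [0.6481, 0.099, 0.0768]
eef_rot: [[0.363, -0.932, 0.005], [-0.932, -0.363, 0.001], [0.001, -0.005, -1.0]]
ft_force: [-0.5, 0.5, -0.4]
grip_width: 1.001
```

>>> apply_moves([
  [[-0.003, -0.001, -0.01, 0, 0.006, 0, 0.0912], [-0.001, 0, -0.01, 0, 0.002, 0, 0.0912], [-0.001, 0, -0.006, 0, 0.002, 0, 0.0912], [0, 0, 0, 0, 0, 0, 0.0912]],
])

```text
time: 5.7
ee_pos: [0.6425, 0.0979, 0.0488]
eef_rot: [[0.362, -0.932, -0.006], [-0.932, -0.362, 0.001], [-0.003, 0.005, -1.0]]
ft_force: [0.2, -0.6, 0.2]
grip_width: 1.001
```

>>> apply_moves([
  [[0.002, 0.0, 0.002, 0, -0.004, 0, 0.0912], [0.001, 0, 0, 0, -0.001, 0, 0.0912], [0, 0, 0, 0, 0, 0, 0.0912]],
])

```text
time: 6.08
ee_pos: [0.6462, 0.098, 0.0514]
eef_rot: [[0.363, -0.932, 0.0], [-0.932, -0.363, 0.001], [-0.001, -0.001, -1.0]]
ft_force: [0.6, -0.2, -1.1]
grip_width: 0.998
```

>>> apply_moves([
  [[0, 0, 0, 0, 0, 0, 0.05], [0, 0, 0, 0, 0, 0, 0.035], [0, 0, 0, 0, 0, 0, 0.025], [0, 0, 0, 0, 0, 0, 0.02], [0, 0, 0, 0, 0, 0, 0.02], [0, 0, 0, 0, 0, 0, 0.02]],
], squeeze=35)

```text
time: 6.82
ee_pos: [0.6463, 0.098, 0.0517]
eef_rot: [[0.363, -0.932, 0.001], [-0.932, -0.363, 0.001], [-0.001, -0.001, -1.0]]
ft_force: [0.3, -0.6, 0.8]
grip_width: 0.371
```

>>> apply_moves([
  [[0, 0, 0, 0, 0, 0, 0.015], [0, 0, 0, 0, 0, 0, 0.015], [0, 0, 0, 0, 0, 0, 0.015]],
])

```text
time: 7.2
ee_pos: [0.6463, 0.098, 0.0517]
eef_rot: [[0.362, -0.932, 0.001], [-0.932, -0.362, 0.001], [-0.001, -0.001, -1.0]]
ft_force: [-0.5, -0.6, -0.2]
grip_width: 0.311
```

>>> apply_moves([
  [[0, 0, 0.02, 0, 0, 0, 0.015], [0, 0, 0.03, 0, 0, 0, 0.015], [0, 0, 0.04, 0, 0, 0, 0.015], [0, 0, 0.04, 0, 0, 0, 0.015], [0, 0, 0.02, 0, 0, 0, 0.015], [0, 0, 0, 0, 0, 0, 0.015]],
])

```text
time: 7.95
ee_pos: [0.6452, 0.0979, 0.2107]
eef_rot: [[0.363, -0.932, 0.002], [-0.932, -0.363, 0.001], [-0.0, -0.002, -1.0]]
ft_force: [-0.3, -0.4, -2.8]
grip_width: 0.309
```

```bash
python3 - <<'E'
from look import *
o,f=look('w5',['stopper_mid'])
f=ctrl.grab_frame('side');save('s5',cv2.resize(f['pixels'][130:250,120:300],None,fx=4,fy=4,interpolation=2));K=f['camera_matrix']
for n in ['stopper_mid','stopper_foot']:
  for d in ctrl.landmark_of('side',n)[:3]:
            p=np.array(d['location']);u=K@p;print(n,round(d['confidence'],2),np.round(toworld('side',f,p,o),4),np.round(u[:2]/u[2]))
E
```

```text
[0.6452 0.0979 0.2107] 7.95
stopper_mid 0.76 [0.7564 0.0793 0.0456] [311.  74.]
stopper_mid 0.64 [0.6436 0.1007 0.2052] [245. 232.]
stopper_mid 0.61 [0.7893 0.1632 0.0457] [241.   2.]
stopper_mid 0.94 [0.7574 0.0769 0.0484] [171. 207.]
stopper_mid 0.92 [0.5439 0.1759 0.0471] [234. 235.]
stopper_mid 0.82 [0.5382 0.055  0.0473] [246. 211.]
stopper_foot 0.9 [0.5396 0.054  0.0026] [246. 223.]
stopper_foot 0.83 [0.7567 0.0799 0.0014] [173. 221.]
stopper_foot 0.68 [ 0.7923  0.1569 -0.0009] [152. 235.]
```

View pics/s5.png

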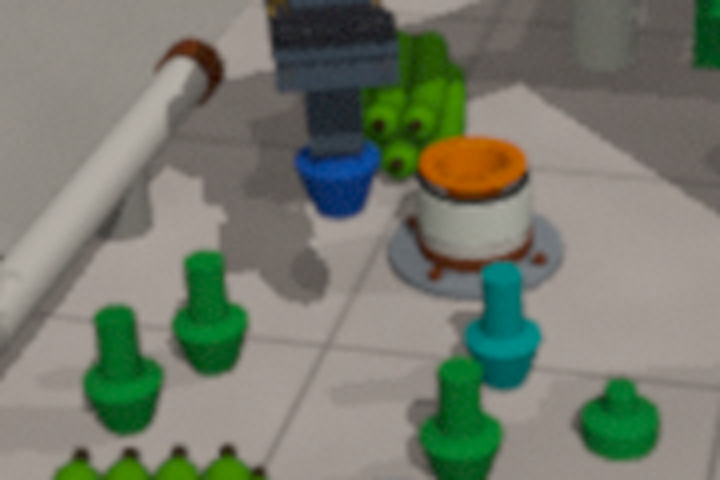

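View pics/w5.png

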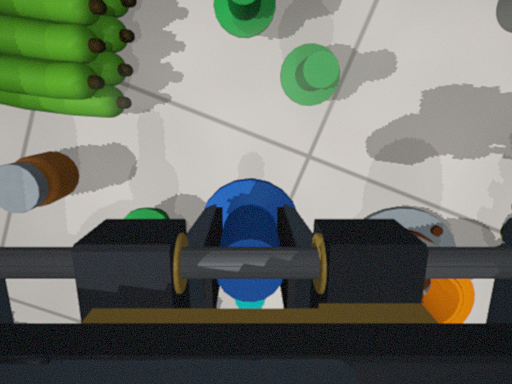

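The stopper is held upright in the jaws: wrist (250,220), side crop (338,180). I'm carrying it over the collar.

>>> apply_moves([
  [[-0.011, -0.05, 0, 0, 0, 0, 0.015], [-0.011, -0.05, 0, 0, 0, 0, 0.015], [-0.011, -0.05, 0, 0, 0, 0, 0.015], [-0.008, -0.035, 0, 0, 0, 0, 0.015], [0, 0, 0, 0, 0, 0, 0.015], [0, 0, 0, 0, 0, 0, 0.015]],
])

```text
time: 8.95
ee_pos: [0.5988, -0.0915, 0.2005]
eef_rot: [[0.364, -0.931, -0.013], [-0.932, -0.364, 0.002], [-0.006, 0.011, -1.0]]
ft_force: [-0.2, -0.2, -1.7]
grip_width: 0.311
```

>>> apply_moves([
  [[0.001, -0.012, -0.01, -0.002, -0.01, 0, 0.015], [0.0, -0.004, -0.01, 0, -0.003, 0, 0.015], [0, 0, 0, 0, 0, 0, 0.015], [0, 0, 0, 0, 0, 0, 0.015]],
])

```text
time: 9.45
ee_pos: [0.5998, -0.1065, 0.1778]
eef_rot: [[0.366, -0.931, -0.0], [-0.931, -0.366, 0.0], [-0.0, 0.0, -1.0]]
ft_force: [0.9, -0.2, -1.8]
grip_width: 0.312
```

```bash
python3 - <<'E'
from look import *
o,f=look('w6',['stopper_mid','collar_rim'])
for c in ('side','scene'):
  f=ctrl.grab_frame(c);K=f['camera_matrix']
  s=f['pixels'][110:230,150:330] if c=='side' else f['pixels'][110:230,150:330]
  save('x6'+c,cv2.resize(s,None,fx=4,fy=4,interpolation=2))
  for n in ['stopper_mid','stopper_foot','collar_rim']:
    for d in ctrl.landmark_of(c,n)[:5]:
      p=np.array(d['location']);w=toworld(c,f,p)
      if w[1]<-.05:print(c,n,round(d['confidence'],2),np.round(w,4))
E
```

```text
[ 0.5998 -0.1065  0.1778] 9.45
stopper_mid 0.83 [ 0.5975 -0.1041  0.1724] [245. 233.]
stopper_mid 0.83 [0.5376 0.0537 0.05  ] [ 60. 181.]
side stopper_mid 0.51 [ 0.6031 -0.1079  0.1773]
side stopper_foot 0.61 [ 0.6004 -0.1062  0.1272]
side collar_rim 0.67 [ 0.6034 -0.109   0.0892]
scene stopper_mid 0.62 [ 0.5996 -0.1053  0.1756]
scene stopper_foot 0.72 [ 0.6017 -0.1091  0.1266]
scene collar_rim 0.82 [ 0.5985 -0.1119  0.0908]
```

View pics/x6side.png

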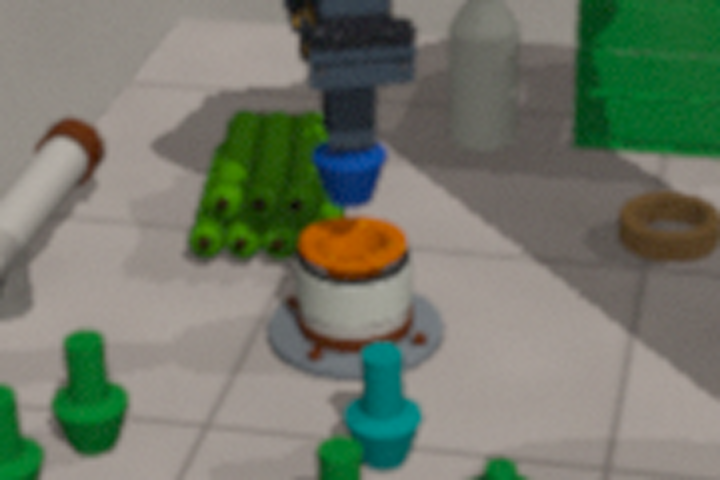

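View pics/x6scene.png

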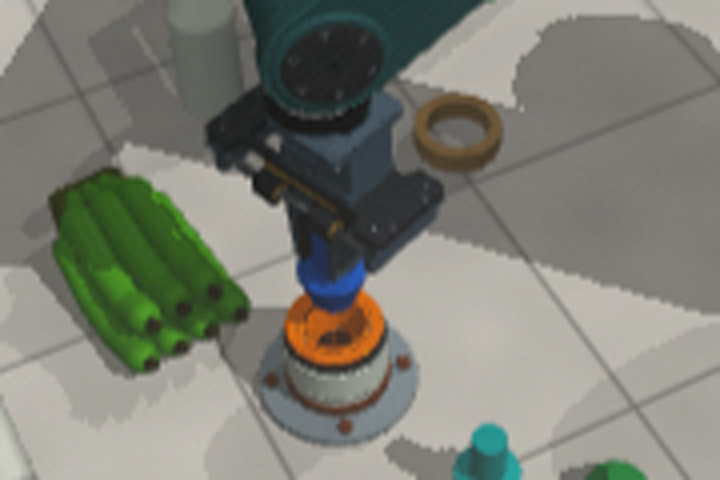

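>>> apply_moves([
  [[0, -0.004, -0.01, 0, 0, 0, 0.015], [0, -0.001, -0.015, 0, 0, 0, 0.015], [0, 0, -0.01, 0, 0, 0, 0.015], [0, 0, -0.005, 0, 0, 0, 0.015], [0, 0, 0, 0, 0, 0, 0.015], [0, 0, 0, 0, 0, 0, 0.015]],
])

```text
time: 10.75
ee_pos: [0.5992, -0.112, 0.1342]
eef_rot: [[0.366, -0.931, -0.002], [-0.931, -0.366, 0.0], [-0.001, 0.001, -1.0]]
ft_force: [0.5, -0.7, -1.9]
grip_width: 0.31
```

>>> apply_moves([
  [[0.0005, 0.001, -0.006, 0, -0.002, 0, 0.015], [0, 0, -0.004, 0, 0, 0, 0.015], [0, 0, -0.002, 0, 0, 0, 0.015], [0, 0, 0, 0, 0, 0, 0.015]],
])

```text
time: 11.25
ee_pos: [0.6001, -0.111, 0.122]
eef_rot: [[0.366, -0.931, 0.002], [-0.931, -0.366, 0.0], [0.001, -0.002, -1.0]]
ft_force: [-0.1, -0.2, -1.2]
grip_width: 0.311
```

>>> apply_moves([
  [[0, 0, -0.003, 0, 0.001, 0, 0.015], [0, 0, -0.002, 0, 0, 0, 0.015], [0, 0, 0, 0, 0, 0, 0.015]],
])

```text
time: 11.62
ee_pos: [0.6003, -0.111, 0.1168]
eef_rot: [[0.366, -0.931, 0.001], [-0.931, -0.366, 0.0], [0.0, -0.001, -1.0]]
ft_force: [-0.2, -0.7, -1.5]
grip_width: 0.316
```

>>> apply_moves([
  [[0, 0, -0.002, 0, 0, 0, 0.015], [0, 0, 0, 0, 0, 0, 0.015]],
])

```text
time: 11.88
ee_pos: [0.6003, -0.111, 0.1147]
eef_rot: [[0.366, -0.931, 0.001], [-0.931, -0.366, 0.0], [0.0, -0.001, -1.0]]
ft_force: [0.3, 0.9, -1.9]
grip_width: 0.316
```

>>> apply_moves([
  [[0, 0, -0.0015, 0, 0, 0, 0.015], [0, 0, 0, 0, 0, 0, 0.015]],
])

```text
time: 12.12
ee_pos: [0.6003, -0.111, 0.1131]
eef_rot: [[0.366, -0.931, 0.001], [-0.931, -0.366, -0.0], [0.0, -0.001, -1.0]]
ft_force: [-0.5, 0.1, -1.1]
grip_width: 0.315
```

>>> apply_moves([
  [[0, 0, -0.0015, 0, 0, 0, 0.015], [0, 0, 0, 0, 0, 0, 0.015]],
])

```text
time: 12.38
ee_pos: [0.6003, -0.111, 0.1116]
eef_rot: [[0.366, -0.931, 0.001], [-0.931, -0.366, 0.0], [0.0, -0.001, -1.0]]
ft_force: [0.1, 0.5, -1.7]
grip_width: 0.312
```

>>> apply_moves([
  [[0, 0, -0.001, 0, 0, 0, 0.015], [0, 0, -0.0005, 0, 0, 0, 0.015]],
])

```text
time: 12.62
ee_pos: [0.6002, -0.1108, 0.1101]
eef_rot: [[0.366, -0.931, 0.001], [-0.931, -0.366, 0.0], [-0.0, -0.001, -1.0]]
ft_force: [-1.0, 1.3, -0.7]
grip_width: 0.316
```

>>> apply_moves([
  [[0, 0, -0.001, 0, 0, 0, 0.015], [0, 0, -0.0003, 0, 0, 0, 0.015]],
])

```text
time: 12.88
ee_pos: [0.6001, -0.1106, 0.1087]
eef_rot: [[0.365, -0.931, 0.0], [-0.931, -0.365, 0.001], [-0.001, -0.001, -1.0]]
ft_force: [-1.9, 2.9, -0.0]
grip_width: 0.316
```

>>> apply_moves([
  [[-0.0008, 0.0012, 0, 0, 0, 0, 0.015], [0, 0, 0, 0, 0, 0, 0.015]],
])

```text
time: 13.12
ee_pos: [0.5999, -0.11, 0.1089]
eef_rot: [[0.366, -0.931, 0.002], [-0.931, -0.366, -0.001], [0.001, -0.002, -1.0]]
ft_force: [-0.4, -1.2, -1.0]
grip_width: 0.316
```

>>> apply_moves([
  [[0, 0.0, -0.001, 0, 0, 0, 0.015], [0, 0, 0, 0, 0, 0, 0.015]],
])

```text
time: 13.38
ee_pos: [0.6, -0.1102, 0.1082]
eef_rot: [[0.366, -0.931, 0.002], [-0.931, -0.366, -0.001], [0.001, -0.002, -1.0]]
ft_force: [-1.3, -1.8, 3.0]
grip_width: 0.314
```

Seated on the cone with light load. I'll release so it centres itself, and then look.

>>> apply_moves([
  [[0, 0, 0, 0, 0, 0, 0.05], [0, 0, 0, 0, 0, 0, 0.05], [0, 0, 0, 0, 0, 0, 0.05], [0, 0, 0, 0, 0, 0, 0.05]],
])

```text
time: 13.88
ee_pos: [0.6, -0.1099, 0.1081]
eef_rot: [[0.366, -0.931, 0.002], [-0.931, -0.366, -0.0], [0.001, -0.002, -1.0]]
ft_force: [-0.8, -0.8, -0.2]
grip_width: 0.549
```

```bash
python3 - <<'E'
from look import *
o,f=look('w7',['stopper_mid','collar_rim'])
fs=[]
for c in ('side','scene'):
  f=ctrl.grab_frame(c);K=f['camera_matrix']
  s=f['pixels'][120:220,190:290]
  fs.append(cv2.resize(s,None,fx=4,fy=4,interpolation=2))
  for n in ['stopper_mid','stopper_foot','collar_rim']:
    for d in ctrl.landmark_of(c,n)[:5]:
      p=np.array(d['location']);w=toworld(c,f,p)
      if w[1]<-.05:print(c,n,round(d['confidence'],2),np.round(w,4))
save('x7',np.hstack(fs))
E
```

```text
[ 0.6    -0.1099  0.1081] 13.875
stopper_mid 0.87 [ 0.597  -0.1095  0.0979] [248. 232.]
stopper_mid 0.85 [0.5382 0.0552 0.0512] [ -2. 200.]
side stopper_mid 0.54 [ 0.6029 -0.111   0.1054]
side stopper_foot 0.52 [ 0.5976 -0.1117  0.0547]
scene stopper_mid 0.61 [ 0.5992 -0.1091  0.1028]
scene stopper_foot 0.69 [ 0.6015 -0.1112  0.0576]
scene collar_rim 0.59 [ 0.5989 -0.113   0.0925]
```

View pics/x7.png

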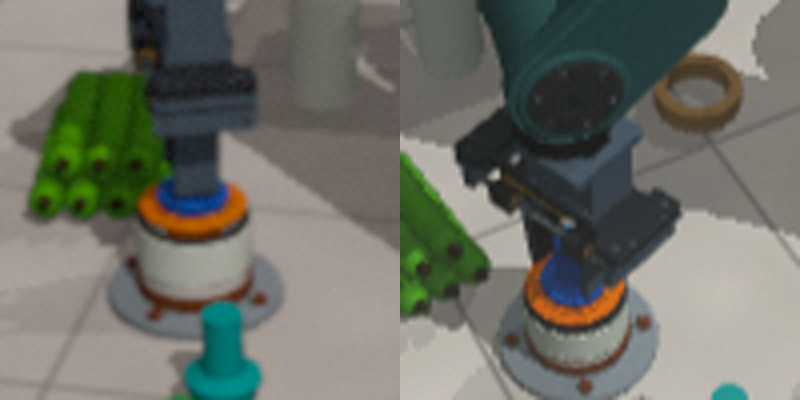

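View pics/w7.png

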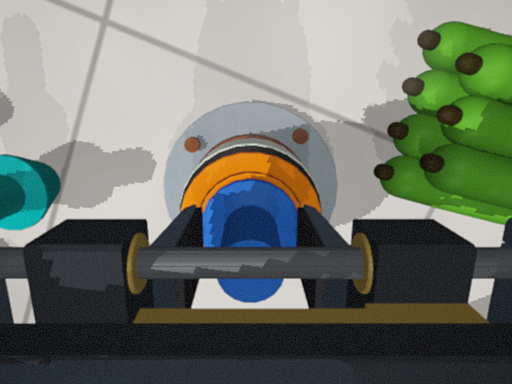

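It's nested upright, with the blue rim centred in the orange lip. I'll regrip firmly and press in small steps while watching the force.

>>> apply_moves([
  [[0, 0, 0, 0, 0, 0, 0.02], [0, 0, 0, 0, 0, 0, 0.015], [0, 0, 0, 0, 0, 0, 0.015], [0, 0, 0, 0, 0, 0, 0.015], [0, 0, 0, 0, 0, 0, 0.015]],
], squeeze=55)

```text
time: 15.05
ee_pos: [0.6001, -0.1102, 0.1082]
eef_rot: [[0.366, -0.931, 0.002], [-0.931, -0.366, -0.001], [0.002, -0.002, -1.0]]
ft_force: [-0.3, -0.6, -0.0]
grip_width: 0.315
```

>>> apply_moves([
  [[0, 0, -0.001, 0, 0, 0, 0.015], [0, 0, 0, 0, 0, 0, 0.015]],
])

```text
time: 15.3
ee_pos: [0.6002, -0.1101, 0.1074]
eef_rot: [[0.366, -0.931, 0.002], [-0.931, -0.366, -0.001], [0.002, -0.002, -1.0]]
ft_force: [-2.2, 0.1, 1.3]
grip_width: 0.31
```

>>> apply_moves([
  [[0, 0, -0.001, 0, 0, 0, 0.015], [0, 0, -0.0005, 0, 0, 0, 0.015]],
])

```text
time: 15.55
ee_pos: [0.6002, -0.1102, 0.106]
eef_rot: [[0.366, -0.931, 0.002], [-0.931, -0.366, -0.001], [0.002, -0.002, -1.0]]
ft_force: [-0.8, -0.8, 4.1]
grip_width: 0.314
```

>>> apply_moves([
  [[0, 0, -0.001, 0, 0, 0, 0.015], [0, 0, -0.0005, 0, 0, 0, 0.015]],
])

```text
time: 15.8
ee_pos: [0.6002, -0.1102, 0.1044]
eef_rot: [[0.366, -0.931, 0.002], [-0.931, -0.366, -0.001], [0.002, -0.002, -1.0]]
ft_force: [-0.5, -0.1, 3.4]
grip_width: 0.316
```

>>> apply_moves([
  [[0, 0, -0.001, 0, 0, 0, 0.015], [0, 0, -0.0005, 0, 0, 0, 0.015]],
])

```text
time: 16.05
ee_pos: [0.6002, -0.1102, 0.1028]
eef_rot: [[0.366, -0.931, 0.002], [-0.931, -0.366, -0.001], [0.002, -0.002, -1.0]]
ft_force: [-1.7, -0.1, 4.3]
grip_width: 0.313
```

>>> apply_moves([
  [[0, 0, -0.001, 0, 0, 0, 0.015], [0, 0, -0.0005, 0, 0, 0, 0.015]],
])

```text
time: 16.3
ee_pos: [0.6002, -0.1102, 0.1012]
eef_rot: [[0.366, -0.931, 0.002], [-0.931, -0.366, -0.001], [0.001, -0.002, -1.0]]
ft_force: [-0.7, -0.6, 3.9]
grip_width: 0.312
```

>>> apply_moves([
  [[0, 0, -0.001, 0, 0, 0, 0.015], [0, 0, -0.0005, 0, 0, 0, 0.015]],
])

```text
time: 16.55
ee_pos: [0.6002, -0.1101, 0.0997]
eef_rot: [[0.366, -0.931, 0.002], [-0.931, -0.366, -0.001], [0.001, -0.002, -1.0]]
ft_force: [-2.2, -0.2, 5.0]
grip_width: 0.311
```

>>> apply_moves([
  [[0, 0, -0.001, 0, 0, 0, 0.015]],
])

```text
time: 16.68
ee_pos: [0.6003, -0.1102, 0.0988]
eef_rot: [[0.366, -0.931, 0.002], [-0.931, -0.366, -0.001], [0.002, -0.002, -1.0]]
ft_force: [-2.1, -0.2, 5.6]
grip_width: 0.31
```

>>> apply_moves([
  [[0, 0, -0.001, 0, 0, 0, 0.015]],
])

```text
time: 16.8
ee_pos: [0.6003, -0.1101, 0.0978]
eef_rot: [[0.366, -0.931, 0.002], [-0.931, -0.366, -0.001], [0.001, -0.002, -1.0]]
ft_force: [-2.3, -0.6, 6.4]
grip_width: 0.312
```

>>> apply_moves([
  [[0, 0, -0.001, 0, 0, 0, 0.015]],
])

```text
time: 16.92
ee_pos: [0.6003, -0.1102, 0.0969]
eef_rot: [[0.366, -0.931, 0.002], [-0.931, -0.366, -0.001], [0.002, -0.002, -1.0]]
ft_force: [-2.2, 0.3, 5.1]
grip_width: 0.313
```

>>> apply_moves([
  [[0, 0, -0.001, 0, 0, 0, 0.015]],
])

```text
time: 17.05
ee_pos: [0.6003, -0.1102, 0.0959]
eef_rot: [[0.366, -0.931, 0.002], [-0.931, -0.366, -0.001], [0.001, -0.002, -1.0]]
ft_force: [-2.2, -0.5, 5.1]
grip_width: 0.312
```

>>> apply_moves([
  [[0, 0, -0.001, 0, 0, 0, 0.015]],
])

```text
time: 17.18
ee_pos: [0.6002, -0.1101, 0.0949]
eef_rot: [[0.366, -0.931, 0.002], [-0.931, -0.366, -0.001], [0.001, -0.002, -1.0]]
ft_force: [-1.8, -0.4, 5.8]
grip_width: 0.312
```

>>> apply_moves([
  [[0, 0, -0.001, 0, 0, 0, 0.015]],
])

```text
time: 17.3
ee_pos: [0.6003, -0.1101, 0.094]
eef_rot: [[0.366, -0.931, 0.002], [-0.931, -0.366, -0.001], [0.001, -0.002, -1.0]]
ft_force: [-3.2, -1.0, 7.5]
grip_width: 0.313
```

```bash
python3 - <<'E'
from h import *
fs=[]
for c in ('side','scene'):
  f=ctrl.grab_frame(c);s=f['pixels'][120:220,190:290]
  fs.append(cv2.resize(s,None,fx=4,fy=4,interpolation=2))
save('x8',np.hstack(fs))
E
```

```text
(no output)
```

View pics/x8.png

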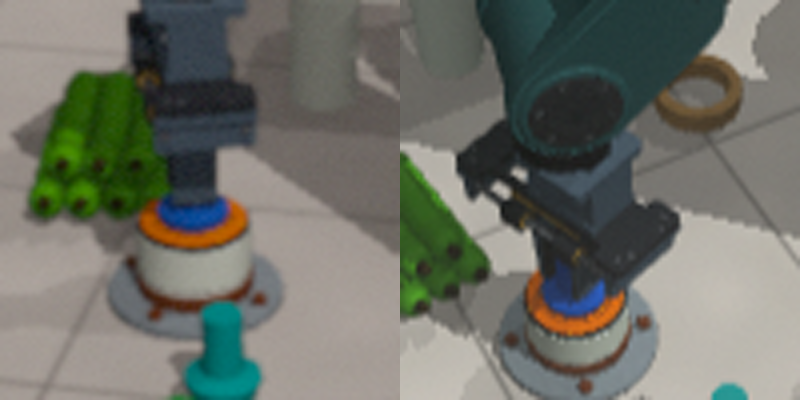

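The sleeve is telescoping and the stopper stays upright. I'll carry on.

>>> apply_moves([
  [[-0.0003, 0, -0.001, 0, 0, 0, 0.015]],
])

```text
time: 17.52
ee_pos: [0.6003, -0.1102, 0.0934]
eef_rot: [[0.366, -0.931, 0.003], [-0.931, -0.366, -0.001], [0.002, -0.002, -1.0]]
ft_force: [-2.8, 0.8, 11.4]
grip_width: 0.314
```

>>> apply_moves([
  [[-0.0003, 0, -0.001, 0, 0, 0, 0.015]],
])

```text
time: 17.65
ee_pos: [0.6004, -0.1102, 0.093]
eef_rot: [[0.366, -0.931, 0.003], [-0.931, -0.366, -0.001], [0.002, -0.003, -1.0]]
ft_force: [-4.7, 0.8, 14.3]
grip_width: 0.315
```

>>> apply_moves([
  [[0, 0, -0.001, 0, 0, 0, 0.015]],
])

```text
time: 17.77
ee_pos: [0.6006, -0.1102, 0.0927]
eef_rot: [[0.366, -0.931, 0.003], [-0.931, -0.366, -0.001], [0.002, -0.003, -1.0]]
ft_force: [-7.0, 1.0, 16.7]
grip_width: 0.314
```

>>> apply_moves([
  [[0, 0, -0.001, 0, 0, 0, 0.015]],
])

```text
time: 17.9
ee_pos: [0.6006, -0.1102, 0.0925]
eef_rot: [[0.366, -0.931, 0.003], [-0.931, -0.366, -0.001], [0.002, -0.003, -1.0]]
ft_force: [-6.9, 0.6, 19.6]
grip_width: 0.311
```

Bottomed: the force climbs while the position stalls. I'll hold at about 17 N and ease the side force.

>>> apply_moves([
  [[-0.0006, 0, -0.0006, 0, 0, 0, 0.015]],
])

```text
time: 18.02
ee_pos: [0.6004, -0.1102, 0.0928]
eef_rot: [[0.366, -0.931, 0.003], [-0.931, -0.366, -0.001], [0.002, -0.003, -1.0]]
ft_force: [-4.2, 0.5, 16.1]
grip_width: 0.313
```

>>> apply_moves([
  [[-0.0006, 0, -0.0006, 0, 0, 0, 0.015]],
])

```text
time: 18.15
ee_pos: [0.6003, -0.1102, 0.0931]
eef_rot: [[0.366, -0.931, 0.004], [-0.931, -0.366, -0.001], [0.002, -0.004, -1.0]]
ft_force: [-2.6, 0.7, 13.4]
grip_width: 0.312
```

>>> apply_moves([
  [[-0.0003, 0, -0.0011, 0, 0, 0, 0.015]],
])

```text
time: 18.27
ee_pos: [0.6004, -0.1102, 0.0928]
eef_rot: [[0.366, -0.931, 0.005], [-0.931, -0.366, -0.001], [0.002, -0.004, -1.0]]
ft_force: [-4.5, 0.5, 16.8]
grip_width: 0.314
```

>>> apply_moves([
  [[-0.0003, 0, -0.001, 0, 0, 0, 0.015]],
])

```text
time: 18.4
ee_pos: [0.6005, -0.1102, 0.0927]
eef_rot: [[0.366, -0.931, 0.005], [-0.931, -0.366, -0.001], [0.002, -0.005, -1.0]]
ft_force: [-5.0, 1.1, 17.1]
grip_width: 0.312
```

>>> apply_moves([
  [[-0.0003, 0, -0.0009, 0, 0, 0, 0.015]],
])

```text
time: 18.52
ee_pos: [0.6005, -0.1102, 0.0926]
eef_rot: [[0.366, -0.931, 0.006], [-0.931, -0.366, -0.001], [0.003, -0.005, -1.0]]
ft_force: [-6.0, 1.0, 17.2]
grip_width: 0.309
```

>>> apply_moves([
  [[-0.0004, 0, -0.0009, 0, 0, 0, 0.015]],
])

```text
time: 18.65
ee_pos: [0.6004, -0.1102, 0.0927]
eef_rot: [[0.366, -0.931, 0.006], [-0.931, -0.366, -0.001], [0.003, -0.005, -1.0]]
ft_force: [-5.5, 1.8, 17.9]
grip_width: 0.312
```

>>> apply_moves([
  [[-0.0004, 0, -0.0009, 0, 0, 0, 0.015], [-0.0004, 0, -0.0009, 0, 0, 0, 0.015]],
])

```text
time: 18.9
ee_pos: [0.6004, -0.1102, 0.0927]
eef_rot: [[0.366, -0.931, 0.007], [-0.931, -0.366, -0.0], [0.003, -0.006, -1.0]]
ft_force: [-4.5, 0.8, 17.6]
grip_width: 0.309
```

>>> apply_moves([
  [[-0.0004, 0, -0.0009, 0, 0, 0, 0.015], [-0.0004, 0, -0.0009, 0, 0, 0, 0.015]],
])

```text
time: 19.15
ee_pos: [0.6003, -0.1102, 0.0927]
eef_rot: [[0.365, -0.931, 0.008], [-0.931, -0.365, -0.001], [0.003, -0.007, -1.0]]
ft_force: [-5.4, 0.6, 17.1]
grip_width: 0.311
```

>>> apply_moves([
  [[-0.0004, 0, -0.0009, 0, 0, 0, 0.015], [-0.0004, 0, -0.0009, 0, 0, 0, 0.015]],
])

```text
time: 19.4
ee_pos: [0.6003, -0.1102, 0.0927]
eef_rot: [[0.365, -0.931, 0.009], [-0.931, -0.365, -0.0], [0.004, -0.008, -1.0]]
ft_force: [-5.6, 0.7, 16.5]
grip_width: 0.308
```

>>> apply_moves([
  [[-0.0004, 0, -0.0009, 0, 0, 0, 0.015], [-0.0004, 0, -0.0009, 0, 0, 0, 0.015]],
])

```text
time: 19.65
ee_pos: [0.6003, -0.1102, 0.0927]
eef_rot: [[0.365, -0.931, 0.01], [-0.931, -0.365, -0.0], [0.004, -0.009, -1.0]]
ft_force: [-5.9, 1.3, 17.4]
grip_width: 0.314
```

Held about 16.5–18 N for 1.4 s. Now I'll unload, level the tool and release.

>>> apply_moves([
  [[0, 0, 0, 0, 0.004, 0, 0.015], [0, 0, 0, 0, 0.004, 0, 0.015]],
])

```text
time: 19.9
ee_pos: [0.6004, -0.1102, 0.0937]
eef_rot: [[0.365, -0.931, 0.002], [-0.931, -0.365, -0.0], [0.001, -0.001, -1.0]]
ft_force: [-3.6, -0.1, 7.7]
grip_width: 0.314
```

>>> apply_moves([
  [[0, 0, 0, 0, 0.003, 0, 0.015], [0, 0, 0, 0, 0.002, 0, 0.015], [0, 0, 0, 0, 0, 0, 0.015]],
])

```text
time: 20.27
ee_pos: [0.6004, -0.1102, 0.094]
eef_rot: [[0.365, -0.931, -0.003], [-0.931, -0.365, -0.0], [-0.001, 0.003, -1.0]]
ft_force: [-2.1, -0.0, 4.1]
grip_width: 0.312
```

>>> apply_moves([
  [[0, 0, 0, 0, -0.002, 0, 0.015], [0, 0, 0, 0, 0, 0, 0.05], [0, 0, 0, 0, 0, 0, 0.06], [0, 0, 0, 0, 0, 0, 0.06], [0, 0, 0, 0, 0, 0, 0.06], [0, 0, 0, 0, 0, 0, 0.06]],
])

```text
time: 21.02
ee_pos: [0.6001, -0.11, 0.0933]
eef_rot: [[0.365, -0.931, -0.002], [-0.931, -0.365, -0.0], [-0.0, 0.002, -1.0]]
ft_force: [-0.5, 0.3, -1.2]
grip_width: 0.655
```

```bash
python3 look.py w9 stopper_mid
```

```text
[ 0.6001 -0.11    0.0933] 21.025
stopper_mid 0.9 [ 0.5993 -0.1083  0.0869] [247. 231.]
```

View pics/w9.png

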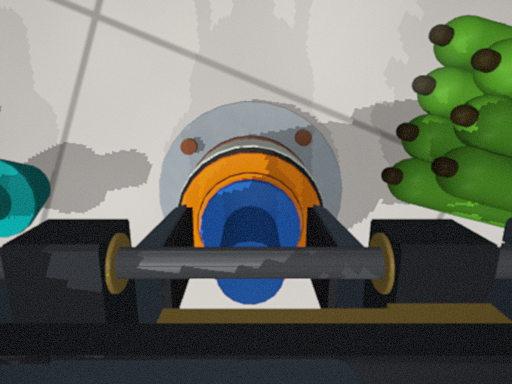

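Both jaws are clear of the grip, and the stopper stands centred at (250,215). I'll retreat upward.

>>> apply_moves([
  [[0, 0, 0.01, 0, 0, 0, 0.0912], [0, 0, 0.02, 0, 0, 0, 0.0912], [0, 0, 0.03, 0, 0, 0, 0.0912], [0, 0, 0.04, 0, 0, 0, 0.0912], [-0.02, 0, 0.03, 0, 0, 0, 0.0912], [-0.03, 0, 0.02, 0, 0, 0, 0.0912], [-0.03, 0, 0, 0, 0, 0, 0.0912], [0, 0, 0, 0, 0, 0, 0.0912], [0, 0, 0, 0, 0, 0, 0.0912]],
])

```text
time: 22.25
ee_pos: [0.5198, -0.1103, 0.2597]
eef_rot: [[0.365, -0.931, 0.008], [-0.931, -0.366, -0.003], [0.006, -0.007, -1.0]]
ft_force: [0.5, -0.4, -0.1]
grip_width: 1.001
```

```bash
python3 - <<'E'
from look import *
o,f=look('w10',['stopper_mid','collar_rim']);fs=[]
for c in ('side','scene'):
  f=ctrl.grab_frame(c);save(c+'10',f['pixels']);s=f['pixels'][120:220,190:290]
  fs.append(cv2.resize(s,None,fx=4,fy=4,interpolation=2))
  for n in ['stopper_mid','stopper_foot','collar_rim']:
    for d in ctrl.landmark_of(c,n)[:6]:
      w=toworld(c,f,d['location'])
      print(c,n,round(d['confidence'],2),np.round(w,4))
save('x10',np.hstack(fs))
E
```

```text
[ 0.5198 -0.1103  0.2597] 22.25
stopper_mid 0.84 [ 0.5976 -0.1084  0.0888] [276. 101.]
stopper_mid 0.72 [0.5434 0.1767 0.0463] [ 5. 49.]
stopper_mid 0.69 [0.5399 0.0566 0.0518] [112.  95.]
side stopper_mid 0.97 [0.5436 0.1753 0.0492]
side stopper_mid 0.94 [0.5408 0.0536 0.0461]
side stopper_mid 0.7 [0.7908 0.1596 0.0495]
side stopper_mid 0.69 [0.7578 0.0781 0.051 ]
side stopper_mid 0.53 [ 0.6044 -0.1092  0.0945]
side stopper_foot 0.98 [5.396e-01 5.130e-02 1.000e-04]
side stopper_foot 0.91 [5.419e-01 1.756e-01 5.000e-04]
side stopper_foot 0.88 [ 0.7929  0.1597 -0.0011]
side stopper_foot 0.71 [0.7579 0.0774 0.    ]
side stopper_foot 0.53 [ 0.5991 -0.1131  0.044 ]
side collar_rim 0.49 [ 0.6013 -0.1123  0.0749]
scene stopper_mid 0.78 [0.5411 0.0621 0.046 ]
scene stopper_mid 0.76 [0.796  0.1582 0.047 ]
scene stopper_mid 0.62 [0.5433 0.1744 0.0449]
scene stopper_mid 0.57 [ 0.5986 -0.1083  0.0891]
scene stopper_mid 0.53 [0.7607 0.0793 0.0456]
scene stopper_foot 0.82 [ 0.6037 -0.1115  0.0435]
scene stopper_foot 0.73 [ 0.5439  0.173  -0.0016]
scene stopper_foot 0.71 [0.7623 0.0765 0.0022]
scene stopper_foot 0.63 [0.5382 0.0589 0.006 ]
scene stopper_foot 0.52 [0.7939 0.1583 0.0015]
scene collar_rim 0.55 [ 0.5991 -0.1116  0.0743]
scene collar_rim 0.5 [ 0.5612  0.2997 -0.0013]
```

View pics/x10.png

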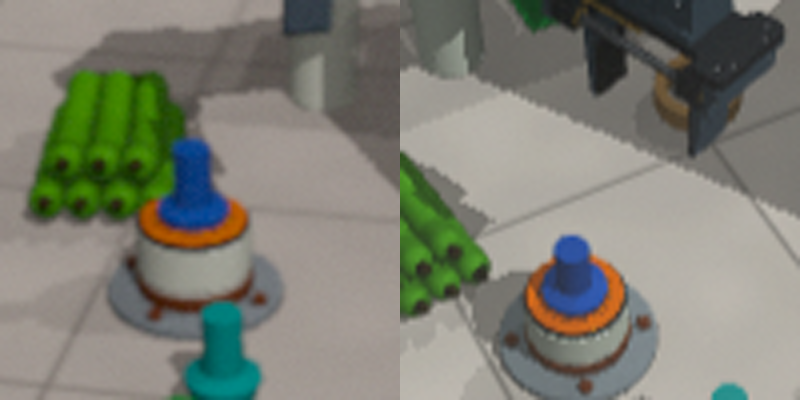

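View pics/scene10.png

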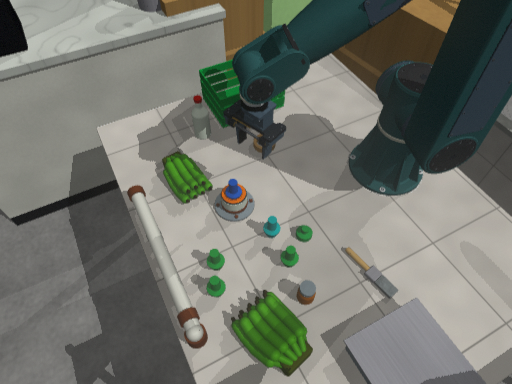

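The stopper stands upright in the collar, with its rim at scene crop (575,288) inside the lip at (575,293). The gripper is well clear and the bystanders haven't moved, so I'm handing in.

```bash
python3 -c "
from station import ctrl
print(ctrl.hand_in())"
```

```text
the job is handed in; nothing more can be done
None
```

The blue stopper is in the orange collar, pressed down until it bottomed, and the job is handed in at about 22 s of the 67 s allowed.

- **Placing:** I gripped the stopper by its grip, set it in the collar and let go once so it could centre itself. Then I gripped it again and pressed.
- **Pressing:** The tool went down 15.7 mm in all, at about 4–7 N at first. The force then climbed while the tool stopped moving, so I took it as bottomed. I held about 16.5–18 N for about 1.4 s. The highest reading was 19.6 N, taken at the ends of moves, so a brief peak between readings would not show.
- **Last checks:** The cameras show the stopper upright and centred, its foot about 31 mm below the collar rim, where about 30 mm is expected. The rim came down about 15.5 mm, which matches the travel. The gripper is clear, and nothing else looks moved.
- **Disagreements:** The gripper pressed up to 7 N sideways on the stopper during the push and about 5–6 N during the hold. The vision networks put the stopper's middle and foot 2–6 mm apart sideways, about their accuracy, and the pictures show no tilt.

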